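# Push a row of cover-glass boxes into the stocking lane

## Task

Three blue-and-white cover-glass boxes stand in a row on the table in front of the open mouth of the low blue metal U-shaped lane. Push the row from behind, as one block, straight into the lane until the leading box is against the stop at its closed end. Slide the boxes, do not lift them, and keep the row together on the way: no box may twist out of line or be left behind.

Things in the scene. Friction and masses are not known exactly. Their poses are not given: they have to be found in the camera images.
- box_front: the leading box of the row, nearest the lane: white box of cover glasses with a blue front band, 50 mm along its own x, 56 mm along its y, 22 mm high, origin at the centre of its underside, x along the row towards the lane; loose, about 60 g
- box_mid: the middle box, the same kind, standing 2 to 3 mm behind the leading box: white box of cover glasses with a blue front band, 50 mm along its own x, 56 mm along its y, 22 mm high, origin at the centre of its underside, x along the row towards the lane; loose, about 60 g
- box_rear: the last box, farthest from the lane, the same kind, 2 to 3 mm behind the middle one; its outer face is where the row is pushed: white box of cover glasses with a blue front band, 50 mm along its own x, 56 mm along its y, 22 mm high, origin at the centre of its underside, x along the row towards the lane; loose, about 60 g
- lane: fixed blue metal U-shaped guide, no floor; origin on the table at the middle of its end stop's inner face, x from the mouth to the stop (the way to push), z up. Walls 15 mm high (stop 22), 4 thick, 70 apart, straight from x = 0 to -75 mm, then flaring 17 degrees to a mouth 88 wide at x = -105. With the row home the last box's rear face is at x = -150, outside the mouth
There are look-alikes about, which are no part of the job. What is shaped like the box_rear but black or purple is not meant.

How it is judged (in metres and radians):
At the end, for the whole second after the job is handed in: All three boxes stand still and flat in one row in the lane: the leading box within 12 mm of the stop, the middle one's centre within 91 mm of it, the last one's within 145 mm, each within 18 mm of the lane's centre line and 13 degrees of its direction (x of box_front in the frame of lane between -0.037 and 0 m and y of box_front in the frame of lane between -0.018 and 0.018 m and angle between the x axis of each of box_front, box_mid, box_rear and the x axis of lane, either way round below 0.23 rad and angle between each of box_front, box_mid, box_rear's own z axis and vertical below 0.1 rad and height (world z) of each of box_front, box_mid, box_rear below 0.006 m and linear speed of each of box_front, box_mid, box_rear below 0.01 m/s and x of box_mid in the frame of lane between -0.091 and 0 m and y of box_mid in the frame of lane between -0.018 and 0.018 m and x of box_rear in the frame of lane between -0.145 and 0 m and y of box_rear in the frame of lane between -0.018 and 0.018 m); the robot touches nothing.
It fails at once if the row comes apart: a gap of more than about 20 mm opens between neighbouring boxes (horizontal distance between box_front and box_mid above 0.072 m or horizontal distance between box_mid and box_rear above 0.072 m).
It fails at once if the row buckles: neighbouring boxes turn more than 20 degrees out of line with each other (angle between the x axis of box_front and the x axis of box_mid, either way round above 0.35 rad or angle between the x axis of box_mid and the x axis of box_rear, either way round above 0.35 rad).
It fails at once if a box is lifted off the table or climbs a wall (raised more than 12 mm), or is tipped by more than 23 degrees (height (world z) of any of box_front, box_mid, box_rear above 0.012 m or angle between any of box_front, box_mid, box_rear's own z axis and vertical above 0.4 rad).
It also fails if it takes over 32 s, if anything falls off the work surface, if the arm or the gripper's body presses on something with over 40 N, if the wrist force passes 120 N, or if a joint passes its speed limit or range.

## Robot

A 6-joint arm with a two-finger parallel gripper is mounted at the origin on a cart in front of the work surface, level with it; the furniture and walls round the work are solid. World frame = base frame: x ahead of the robot, y to its left, z up, the work surface at z = 0. Lengths are in mm, angles in rad, forces in N, time in s.
With the tool pointing down it reaches from about 250 to 800 mm from the base axis. Payload 8.5 kg.
Tool frame: the origin (TCP) lies at the very end of the fingers, on their centre line; the grasp point (between the pads) lies 19 mm behind it; z points along the fingers, y is the direction in which the jaws open and shut (so a half turn about z gives the same grasp; the last joint's range is limited). The gripper opens to 85 mm and grips with 20 to 120 N. Pads are 22 mm wide; open, the fingers measure 114 mm over their backs; the gripper's body (76 mm by 85 mm) begins 54 mm behind the grasp point. The pads swing forward as they close: fully open they stand 13 mm farther back than shut.
Start: joints at [1.121, 0.238, -0.013, 1.319, 0, 1.571], TCP at [228.241, 472.742, 231.276] pointing down, gripper open.
Joint ranges: [-2.66, 2.66], [-1.03, 1.9], [-1.14, 1.46], [-1.82, 2.27], [-1.45, 1.34], [-3.14, 3.14]. Speed limits (rad/s): [2.22, 2.22, 2.79, 3.14, 3.14, 3.14].

## Interface

Orientations are given as [roll, pitch, yaw] about the fixed x, y, z axes, in that order (R = Rz(yaw) Ry(pitch) Rx(roll)).
In Python, from bench import robot gives the robot as it stands. The module is installed in compiled form; this text tells all that it offers.
- The arm moves only by the shell command python3 -m jog 'ROWS' [FORCE]. ROWS is JSON, a list of rows, each a list of 7 numbers: the turn, a rotation vector about the tool's x, y, z in rad, then the shift along the tool's x, y, z in mm, then the closure, from -1 (fully open) to 1 (shut). In form: [[wx, wy, wz, dx, dy, dz, fingers], ...]. A call has 1 to 12 rows; each row shifts and turns the pose as measured when the row begins, along the tool's axes as they then stand; what a row does not reach is not made up. A row lasts 1/12 s, in which the tool goes at most 41.7 mm and 7.16 degrees, less where a joint would pass 70% of its speed; a pose out of reach is approached as far as the arm can. A call is refused whole if a number of a shift passes 41.7 or a number of a turn 0.125, either way. A call with a gripper value outside its range is refused whole. The fingers move at their own pace and stop on an object; FORCE is the grip in N (left out, the last holds). Time passes only in rows, so rows that do not move let the fingers close. It gives the time, the measured TCP pose, the force and the opening at its end, in the units of the state.
- robot.get_obs(): the state, without advancing time (a new reading comes with each control period).
- robot.grab_frame(name): name is "scene" or "side" or "wrist"; returns a dict with "image" (480x640x3 uint8, red, green, blue), "depth" (480x640 float32, mm along the optical axis (not along the pixel's ray), 0 where there is no reading), "vertical_fov" (degrees; the focal length in pixels is half the picture's height over the tangent of half this angle, whatever the lens; pixels are square), "cx", "cy" (the principal point, pixels), "world_to_cam" (4x4, takes a point from world to camera coordinates). Camera axes: x right, y down, z forward; pixel columns grow to the right and rows downward; lengths in mm; the calibration is good to about 2 mm. A picture is of the moment at which its call begins.
- robot.finish_job(): hands the job in, once; it reports no verdict.
Trained networks look in a picture, given as the dict that the camera call returned (one of the last four; its "shot" number tells which), for a name from the list of things; names that differ only in an ending like _2 or _b are one class to them, and where a whole thing is asked for, a point or a joint stands for the part that bears it (a point fixed in the world has none). Each returns a list of dicts, best first, with "score" (0 to 1); they miss things now and then, are a little off and sometimes report something else, mostly with a low value. They report only what shows in the picture. A call takes as long as a camera call. They do not tell look-alikes from the thing itself.
- robot.search_frame(name, picture): "xy" ([column, row] in pixels, amid what is visible of it).
The state is a dict: "t": time; "q": joint angles; "joint_vel": joint speeds; "joint_torque": joint torques, N m; "position": TCP position; "orientation": TCP orientation; "force": force on the tool from outside, world axes, zero at the start; "moment": the same for the moment, N m; "opening": opening from 0.0 (shut) to 1.0 (fully open).
Only numpy, scipy, OpenCV 4.12 (cv2) and the standard library are available. Lean on these libraries where they do the work, as an engineer would, in place of code of your own. Each camera call takes 0.05 s, during which the arm holds its last target.

## Working session

There is one attempt and no reset: what is moved stays moved. The work goes in short steps, Python scripts to look and compute and a shell command to move; the robot and the scene stay as the last step left them, time stands still between calls to the robot, and variables do not carry over. Pictures are saved under pics/ and viewed, and the job is handed in when it is done.

```bash
mkdir -p pics; cat > h.py <<'E'
import numpy as np,cv2
from bench import robot
def K(p):
    f=240/np.tan(np.radians(p["vertical_fov"]/2)); return f
def px2w(p,u,v,z=None):
    f=K(p); T=np.linalg.inv(np.array(p["world_to_cam"]))
    r=np.array([(u-p["cx"])/f,(v-p["cy"])/f,1.])
    if z is None:
        d=p["depth"][int(round(v)),int(round(u))]; return T[:3,:3]@(r*d)+T[:3,3]
    w=T[:3,:3]@r; o=T[:3,3]; return o+w*(z-o[2])/w[2]
def cloud(p):
    f=K(p);T=np.linalg.inv(np.array(p["world_to_cam"]))
    v,u=np.mgrid[:480,:640]; d=p["depth"]
    c=np.stack([(u-p["cx"])/f*d,(v-p["cy"])/f*d,d],-1)
    return c@T[:3,:3].T+T[:3,3]
def save(p,n): cv2.imwrite("pics/"+n,p["image"][:,:,::-1])
E
python3 - <<'E'
from h import *
for n in("scene","side"):
    p=robot.grab_frame(n); save(p,n+"0.png")
    T=np.linalg.inv(np.array(p["world_to_cam"])); print(n,T[:3,3].round(),T[:3,2].round(2))
    for k in("box_front","box_rear","lane"):
        for r in robot.search_frame(k,p):
            u,v=r["xy"]; print(k,r["score"],r["xy"],px2w(p,u,v).round(1))
o=robot.get_obs();print(o["t"],o["position"],o["orientation"],o["force"])
E
```

```text
scene [-108.  501.  481.] [ 0.69 -0.49 -0.53]
box_front 0.66 [309.4, 269.5] [455.4 135.8  26.1]
box_rear 0.9 [411.6, 208.4] [ 512.3 -121.9   23.5]
box_rear 0.8 [449.6, 231.9] [ 413.  -114.4   24.3]
box_rear 0.66 [365.8, 247.5] [457.3  27.2  23.6]
lane 0.57 [240.7, 320.8] [434.6 263.    4.1]
side [  63. -693.  644.] [ 0.39  0.73 -0.56]
box_front 0.83 [306.6, 231.5] [462.2 124.   26. ]
box_rear 0.97 [355.3, 322.7] [ 417.9 -132.4   25. ]
box_rear 0.6 [335.9, 263.5] [463.8  12.4  25.1]
lane 0.93 [268.2, 202.7] [ 4.553e+02  2.933e+02 -1.000e-01]
0.4 [228.19431249 472.67125461 231.1860377 ] [-3.14122919e+00 -3.01511871e-05  2.69184376e+00] [ 0.35566464 -0.43531054 -0.00948928]
```

View pics/scene0.png

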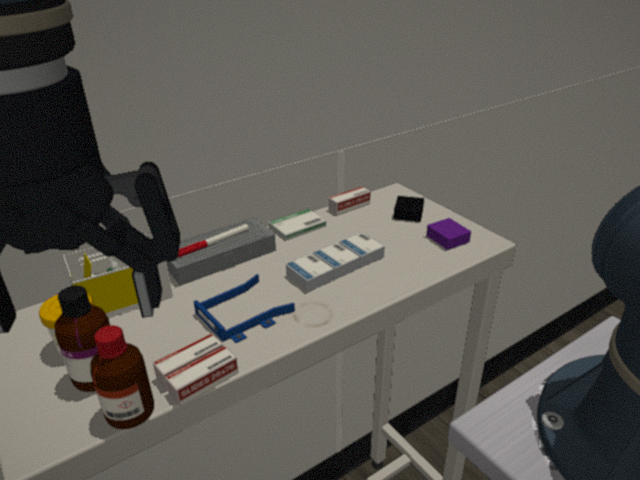

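View pics/side0.png

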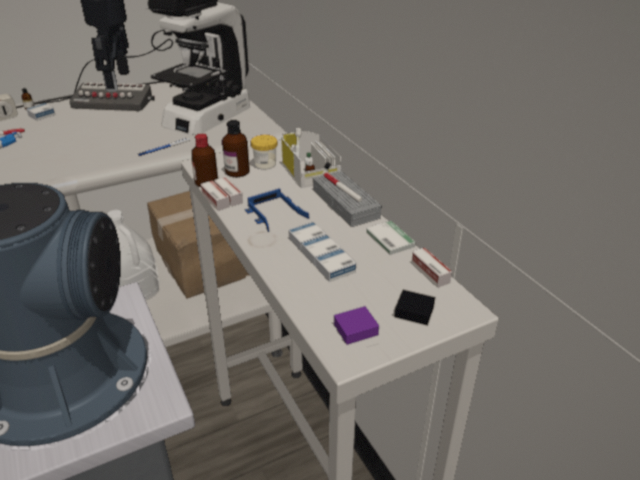

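The row shows at scene (335,262) and side (322,249). The lane is the blue U at scene (240,310) and side (275,210). The purple block at scene (449,233) and the black one at (409,208) are look-alikes and not meant. Next I'll measure the row and lane.

```bash
python3 - <<'E'
from h import *
for n,roi in(("scene",(150,200,420,370)),("side",(220,160,400,300))):
    p=robot.grab_frame(n); c=cloud(p); x,y,z=c[...,0],c[...,1],c[...,2]
    im=p["image"]; hsv=cv2.cvtColor(im,cv2.COLOR_RGB2HSV)
    # row top
    m=(z>15)&(z<32)&(y>-40)&(y<190)&(x>380)&(x<520)
    lab=cv2.connectedComponentsWithStats(m.astype(np.uint8))
    for i in range(1,lab[0]):
        if lab[2][i,4]>300:
            q=c[lab[1]==i]; q=q[q[:,2]>np.median(q[:,2])-3]; print(n,"top",len(q),np.median(q[:,2]).round(1),[np.round(t,1) for t in cv2.minAreaRect(q[:,:2].astype(np.float32))])
    b=(hsv[...,0]>100)&(hsv[...,0]<125)&(hsv[...,1]>150)&(y>150)&(y<350)&(x>330)&(x<560)&(z<40)
    q=c[b]; print(n,"blue",len(q),q.min(0).round(),q.max(0).round())
    S=4; g=np.zeros((600,640,3),np.uint8); 
    # top-down map, x 340..560 , y -60..340 ; 1.5px/mm
    mm=(x>330)&(x<560)&(y>-60)&(y<360)&(z>-10)&(z<60)
    for P,C in zip(c[mm],im[mm]):
        cv2.circle(g,(int((P[1]+60)*1.5),int((560-P[0])*2)),1,[int(t) for t in C[::-1]],-1)
    cv2.imwrite(f"pics/top_{n}.png",g)
    u0,v0,u1,v1=roi; cr=im[v0:v1,u0:u1,::-1]; s=min(800/(u1-u0),600/(v1-v0)); cv2.imwrite(f"pics/crop_{n}.png",cv2.resize(cr,None,fx=s,fy=s,interpolation=cv2.INTER_CUBIC)); print(s)
E
```

```text
scene top 2058 24.2 [array([468.8,  76.6]), array([ 58.7, 155.7]), np.float64(2.5)]
scene blue 1221 [400. 193.   2.] [502. 305.  26.]
2.962962962962963
side top 1557 23.3 [array([466.8,  76.8]), array([ 57.7, 158.3]), np.float64(2.4)]
side blue 173 [409. 203.   3.] [500. 305.  21.]
4.285714285714286
```

```bash
ls pics
```

```text
crop_scene.png
crop_side.png
scene0.png
side0.png
top_scene.png
top_side.png
```

View pics/crop_scene.png

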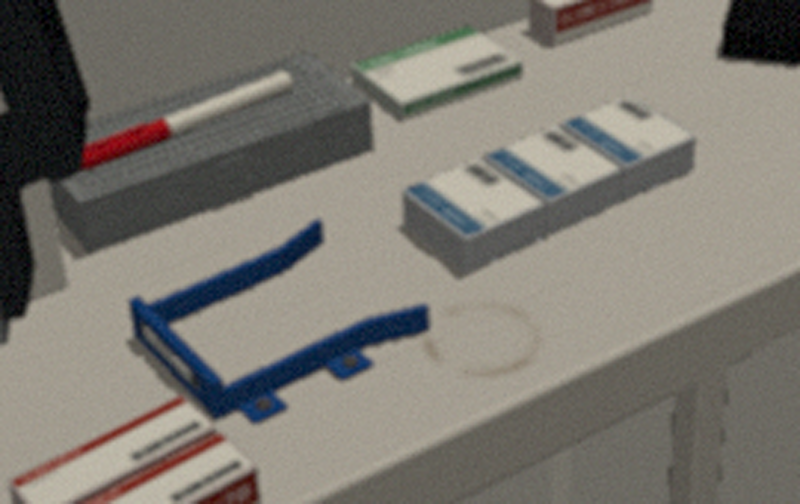

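View pics/crop_side.png

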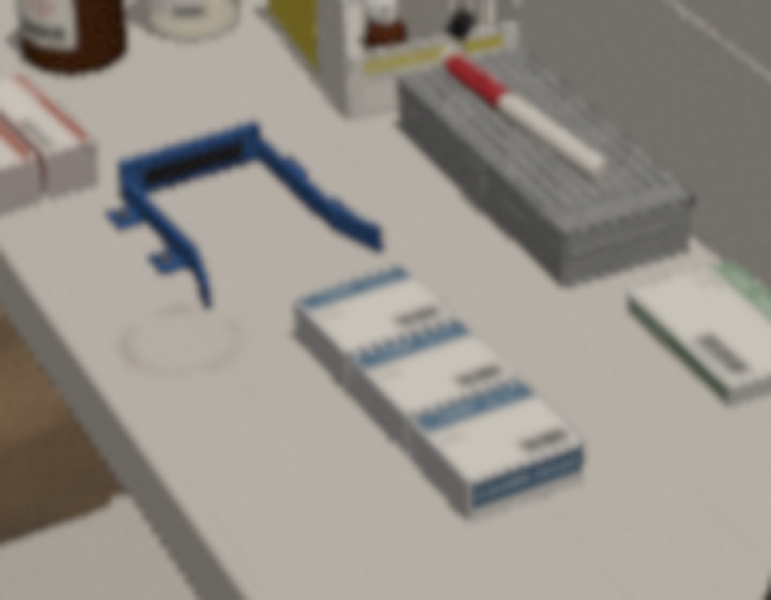

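View pics/top_side.png

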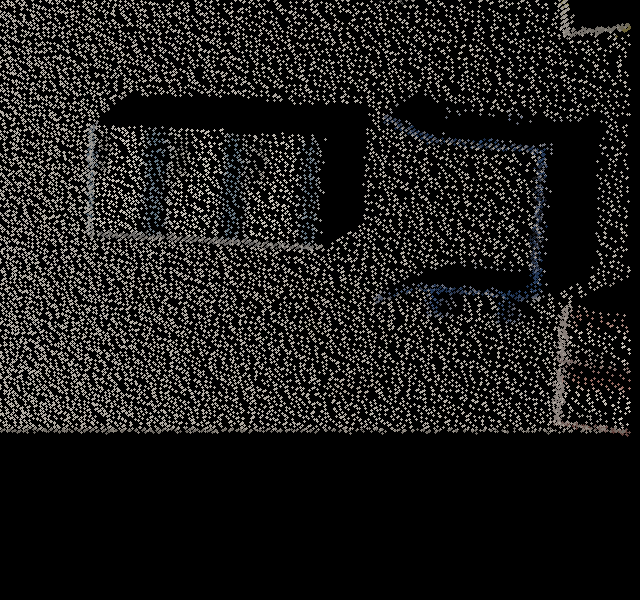

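Crops confirm three blue-banded boxes in line, with the lane clear ahead of them. Now I'll fit the lane.

```bash
python3 - <<'E'
from h import *
for n in("scene","side"):
    p=robot.grab_frame(n); c=cloud(p); x,y,z=c[...,0],c[...,1],c[...,2]
    hsv=cv2.cvtColor(p["image"],cv2.COLOR_RGB2HSV)
    b=(hsv[...,0]>98)&(hsv[...,0]<128)&(hsv[...,1]>110)&(y>185)&(y<320)&(x>380)&(x<530)&(z<40)&(z>6)
    q=c[b]
    for nm,s in(("hi",(q[:,0]>470)&(q[:,1]<292)),("lo",(q[:,0]<440)&(q[:,1]<292))):
        w=q[s]
        for a in range(195,295,10):
            t=w[(w[:,1]>=a)&(w[:,1]<a+10)]
            if len(t)>2: print(n,nm,a,len(t),np.percentile(t[:,0],[5,50,95]).round(1),t[:,2].max().round(1))
    w=q[q[:,1]>285]
    for a in range(410,500,10):
        t=w[(w[:,0]>=a)&(w[:,0]<a+10)]
        if len(t)>2: print(n,"stop",a,len(t),np.percentile(t[:,1],[5,50,95]).round(1),t[:,2].max().round(1))
    m=(z>18)&(z<32)&(y>-20)&(y<170)&(x>420)&(x<510)
    w=c[m]
    for a in range(0,160,15):
        t=w[(w[:,1]>=a)&(w[:,1]<a+10)]
        if len(t): print(n,"row",a,np.percentile(t[:,0],[2,98]).round(1))
    print(np.percentile(w[:,1],[.5,99.5]))
E
```

```text
scene hi 195 19 [498.1 500.5 501.8] 17.8
scene hi 205 35 [494.8 496.9 498.9] 17.3
scene hi 215 36 [491.1 493.3 495.3] 18.5
scene hi 225 41 [489.9 491.6 493. ] 18.3
scene hi 235 38 [489.4 490.6 492.4] 17.3
scene hi 245 40 [488.6 489.9 491.2] 18.0
scene hi 255 45 [487.9 489.5 491. ] 17.8
scene hi 265 42 [487.2 488.5 490. ] 18.1
scene hi 275 42 [487.  488.3 489.7] 16.4
scene hi 285 31 [486.1 488.  489.1] 16.3
scene lo 195 49 [410.8 413.1 415.4] 17.2
scene lo 205 47 [413.7 415.9 417.1] 17.7
scene lo 215 47 [416.  417.6 418.8] 17.2
scene lo 225 46 [411.  417.1 418.5] 17.4
scene lo 235 52 [409.5 416.2 418.3] 17.5
scene lo 245 44 [414.7 415.9 416.9] 18.0
scene lo 255 42 [414.5 415.5 416.7] 17.3
scene lo 265 47 [413.8 414.8 416. ] 16.9
scene lo 275 58 [406.6 413.6 415.2] 17.3
scene lo 285 37 [411.7 413.2 415.2] 17.3
scene stop 410 127 [286.2 297.3 301.1] 25.2
scene stop 420 42 [299.1 301.2 302.1] 24.7
scene stop 430 23 [299.4 301.4 302.3] 25.3
scene stop 440 19 [299.6 302.1 302.8] 25.1
scene stop 450 20 [300.8 303.  303.5] 24.9
scene stop 460 27 [299.3 302.4 304.3] 25.5
scene stop 470 27 [29
[... 1095 characters left out ...]
.7] 17.2
side lo 285 8 [411.  411.9 429. ] 19.7
side stop 410 22 [287.6 294.2 299. ] 22.0
side stop 420 22 [294.  296.8 299.4] 22.1
side stop 430 15 [292.6 297.1 299. ] 23.1
side stop 440 13 [295.7 298.4 300.5] 22.6
side stop 450 13 [297.1 298.8 301.1] 20.5
side stop 460 16 [295.1 299.  303. ] 22.5
side stop 470 22 [295.8 300.  301.7] 24.3
side stop 480 20 [287.  300.2 303.3] 19.2
side row 0 [442.  497.1]
side row 15 [442.3 495.7]
side row 30 [440.5 494.5]
side row 45 [440.8 494.5]
side row 60 [439.8 495.2]
side row 75 [438.9 494.6]
side row 90 [438.5 492.1]
side row 105 [437.6 492. ]
side row 120 [436.7 491.6]
side row 135 [435.8 490.8]
side row 150 [435.6 491.2]
[ -1.21830164 152.69266965]
```

```bash
python3 -m jog '[[0,0,0,-30,-24,0,-1],[0,0,0,-30,-24,0,-1],[0,0,0,-30,-24,0,-1],[0,0,0,-30,-24,0,-1],[0,0,0,-30,-24,0,0.3],[0,0,0,-30,-24,0,0.3],[0,0,0,-30,-24,0,0.3],[0,0,0,-30,-24,0,0.3],[0,0,0,-30,-24,0,0.3],[0,0,0,-30,-24,0,0.3],[0,0,0,-30,-24,0,0.3],[0,0,0,-30,-24,0,0.3]]'
python3 -m jog '[[0,0,0.12,0,0,0,0.3],[0,0,0.12,0,0,0,0.3],[0,0,0.12,0,0,0,0.3],[0,0,0.12,0,0,0,0.3],[0,0,0.12,0,0,0,0.3],[0,0,0.12,0,0,0,0.3],[0,0,0.12,0,0,0,0.3],[0,0,0.12,0,0,0,0.3],[0,0,0.12,0,0,0,0.3],[0,0,0,0,0,0,0.3]]'
python3 -c "
from h import *
o=robot.get_obs();print(o['t'],o['position'],o['orientation'],o['opening'],np.round(o['q'],2),o['force'])"
```

```text
t: 1.6
position: [433.2, 46.6, 231.0]
orientation: [3.136, 0.003, 2.705]
force: [0.5, 1.1, 0.8]
opening: 0.349
t: 2.43
position: [437.0, 36.1, 231.5]
orientation: [3.134, -0.002, 1.581]
force: [0.5, -0.5, 0.2]
opening: 0.347
2.4333 [436.99832264  36.05613693 231.47157352] [ 3.13354565e+00 -2.23162473e-03  1.58102020e+00] 0.34747580985054777 [ 0.08  0.08 -0.2   1.27  0.    1.64] [ 0.49402788 -0.51956993  0.23721056]
```

```bash
python3 -m jog '[[0,0,-0.032,-29,11,0,0.3],[0,0,0,-29,11,0,0.3],[0,0,0,-29,12,0,0.3],[0,0,0,0,0,30,0.3],[0,0,0,0,0,30,0.3],[0,0,0,0,0,30,0.3],[0,0,0,0,0,30,0.3],[0,0,0,0,0,30,0.3],[0,0,0,0,0,30,0.3],[0,0,0,0,0,0,0.3]]'
python3 -c "
from h import *
o=robot.get_obs();print(o['t'],o['position'],o['orientation'],o['opening'],np.round(o['q'],2),o['force'])
for n in ('scene','side','wrist'): save(robot.grab_frame(n),n+'1.png')"
```

```text
t: 3.27
position: [481.9, -53.9, 48.4]
orientation: [3.122, 0.001, 1.66]
force: [-1.4, -0.7, -0.3]
opening: 0.347
3.2667 [481.91921402 -53.93303553  48.38821128] [3.12162243e+00 5.50346948e-04 1.65998313e+00] 0.34660730718624505 [-0.11  0.3  -0.44  0.81  0.    1.37] [-1.38044627 -0.7499718  -0.31904507]
```

View pics/side1.png

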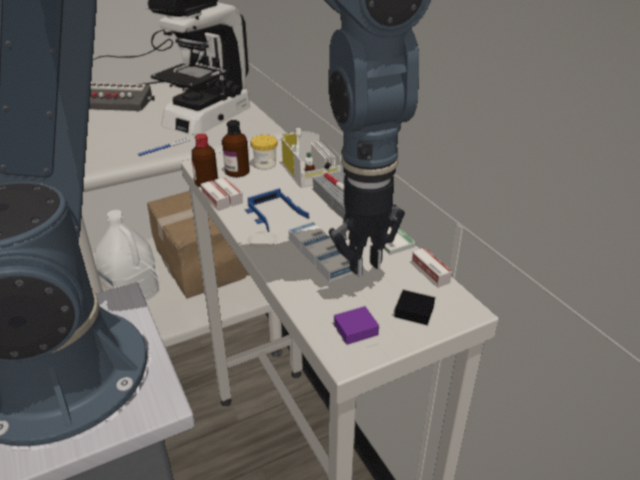

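View pics/wrist1.png

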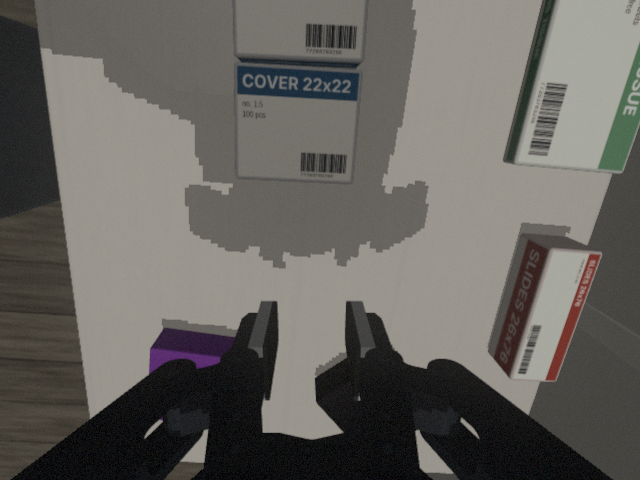

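The side view shows the fingers clear behind the row (at 365,250). The wrist view shows the rear box face at row 183, with the fingers about 11 mm off to the right. I'll straighten the tool and descend.

```bash
python3 -m jog '[[0.02,0,0.048,0,-11,0,0.3],[0,0,0,0,0,15,0.3],[0,0,0,0,0,15,0.3],[0,0,0,0,0,8,0.3],[0,0,0,0,0,0,0.3],[0,0,0,0,0,0,0.3]]'
python3 -c "
from h import *
o=robot.get_obs();print(o['t'],o['position'],o['orientation'],o['opening'],np.round(o['q'],2),o['force'])"
```

```text
t: 3.92
position: [484.5, -56.2, 27.2]
orientation: [3.115, 0.004, 1.614]
force: [-0.7, 0.2, -0.2]
opening: 0.35
3.9167 [484.48056146 -56.22140671  27.22150637] [3.11462558 0.0044397  1.61430334] 0.3499599968704507 [-0.12  0.32 -0.48  0.75 -0.    1.41] [-0.68911901  0.15870183 -0.22731128]
```

```bash
python3 -m jog '[[0.027,0,0,0,-7,0,0.3],[0,0,0,0,-6,0,0.3],[0,0,0,0,0,0,0.3]]'
python3 -m jog '[[0,0,0,0,0,8,0.3],[0,0,0,0,0,8,0.3],[0,0,0,0,0,0,0.3]]'
python3 -c "
from h import *
o=robot.get_obs();print(o['t'],o['position'],o['orientation'],o['opening'],np.round(o['q'],3),o['force'])"
```

```text
t: 4.17
position: [473.3, -57.0, 30.6]
orientation: [3.137, 0.005, 1.616]
force: [-1.4, 0.0, -0.4]
opening: 0.352
t: 4.42
position: [474.9, -57.2, 15.1]
orientation: [3.132, 0.006, 1.616]
force: [0.2, -0.5, 0.9]
opening: 0.349
4.4167 [474.91768254 -57.23294626  15.13171218] [3.13173291 0.00581215 1.61592566] 0.3485333323032608 [-0.117  0.334 -0.495  0.731 -0.004  1.408] [ 0.15152584 -0.47100176  0.88459112]
```

```bash
python3 -m jog '[[0.01,0,0,0,-3,0,0.3],[0,0,0,0,0,6,0.3],[0,0,0,0,0,4,0.3],[0,0,0,0,0,0,0.3],[0,0,0,0,0,0,0.3]]'
python3 -c "
from h import *
o=robot.get_obs();print(o['t'],o['position'],o['orientation'],o['opening'],o['force'])
p=robot.grab_frame('wrist');save(p,'wrist2.png');p=robot.grab_frame('side');cv2.imwrite('pics/side2.png',cv2.resize(p['image'][180:320,260:440,::-1],None,fx=4,fy=4))"
```

```text
t: 4.83
position: [471.0, -57.3, 2.9]
orientation: [-3.139, 0.005, 1.616]
force: [0.1, 1.0, -0.5]
opening: 0.35
4.8333 [470.9867545  -57.33541512   2.8675232 ] [-3.13871384  0.00540608  1.61605714] 0.3498891883238309 [ 0.12077876  1.00810566 -0.4998744 ]
```

View pics/side2.png

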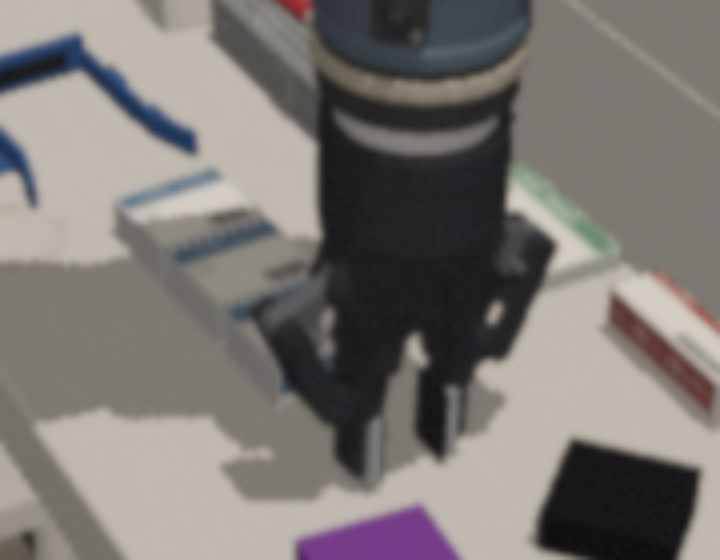

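View pics/wrist2.png

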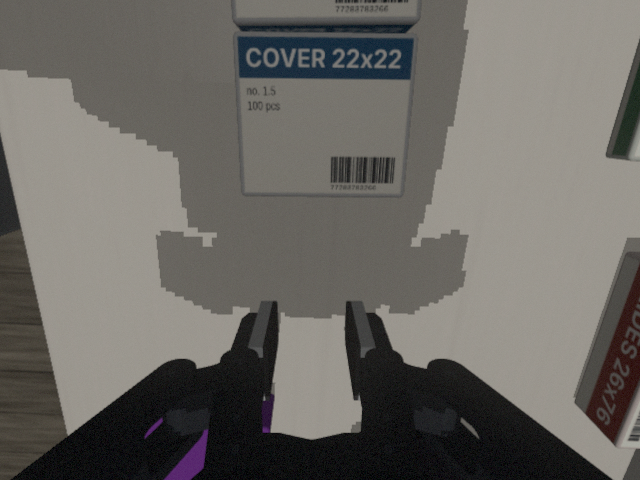

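```bash
python3 - <<'E'
from h import *
p=robot.grab_frame('wrist');print(p['cx'],p['cy'])
for u,v in((244,194),(404,194),(240,40),(413,36)):
    print(px2w(p,u,v,22).round(1),px2w(p,u,v).round(1))
for u,v in((268,304),(355,304)):print(px2w(p,u,v).round(1))
E
```

```text
311.2381751725844 246.07923869754583
[ 4.459e+02 -1.000e-01  2.200e+01] [468.3  24.1 144.8]
[500.5   2.4  22. ] [ 5.064e+02 -1.500e+00 -5.000e-01]
[445.4  46.5  22. ] [445.7  46.2  23.5]
[497.1  49.8  22. ] [497.   49.7  22.5]
[453.1 -48.1  10.2]
[489.4 -47.    9.1]
```

```bash
python3 -m jog '[[0,0,0,6,1,0,0.3],[0,0,0,6,1,0,0.3],[0,0,0,6,1,0,0.3],[0,0,0,6,0,0,0.3],[0,0,0,5,0,0,0.3],[0,0,0,3,0,0,0.3],[0,0,0,0,0,0,0.3]]'
python3 - <<'E'
from h import *
o=robot.get_obs();print(o['position'],o['orientation'],o['force'])
p=robot.grab_frame('wrist');save(p,'wrist3.png')
E
```

```text
t: 5.57
position: [473.6, -21.2, 3.8]
orientation: [-3.141, 0.005, 1.617]
force: [1.0, -0.9, 0.2]
opening: 0.349
[473.62808818 -21.24934172   3.8271159 ] [-3.14107001  0.00538521  1.61654889] [ 0.98743829 -0.90916945  0.18213123]
```

View pics/wrist3.png

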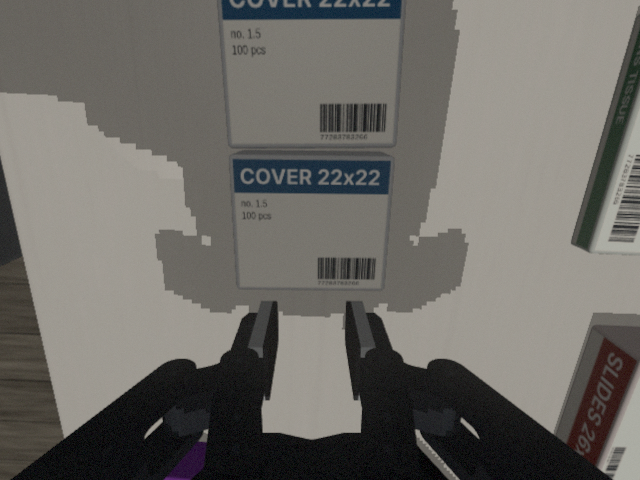

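Fingers are centred on the rear face (box at columns 237–385, fingers 258–368). Starting a slow push.

```bash
python3 -m jog '[[0,0,0,4,0,0,0.3],[0,0,0,4,0,0,0.3],[0,0,0,4,0,0,0.3],[0,0,0,4,-0.2,0,0.3],[0,0,0,5,-0.2,0,0.3],[0,0,0,5,-0.2,0,0.3],[0,0,0,5,-0.2,0,0.3],[0,0,0,5,-0.2,0,0.3],[0,0,0,4,-0.2,0,0.3],[0,0,0,3,0,0,0.3],[0,0,0,0,0,0,0.3]]'
cat > look.py <<'E'
import sys
from h import *
o=robot.get_obs();print(o['t'],o['position'].round(1) if hasattr(o['position'],'round') else o['position'],np.round(o['orientation'],3),np.round(o['force'],1))
k=sys.argv[1]
p=robot.grab_frame('wrist');save(p,f'w{k}.png')
p=robot.grab_frame('scene');cv2.imwrite(f'pics/s{k}.png',cv2.resize(p['image'][180:400,170:460,::-1],None,fx=2.7,fy=2.7,interpolation=cv2.INTER_CUBIC))
c=cloud(p);z=c[...,2];x,y=c[...,0],c[...,1]
hsv=cv2.cvtColor(p["image"],cv2.COLOR_RGB2HSV)
w=c[(z>19)&(z<30)&(y>-20)&(y<298)&(x>415)&(x<510)&((hsv[...,2]>70)|(hsv[...,1]>80))]
for a in range(0,300,12):
    t=w[(w[:,1]>=a)&(w[:,1]<a+12)]
    if len(t)>40: q=np.percentile(t[:,0],[2,98]); print(a+6,q.round(1),q.mean().round(1),'lane',round(452.5-.06*(a+6-255),1))
print(np.percentile(w[:,1],[.5,99.5]))
E
python3 look.py a
```

```text
t: 6.53
position: [470.4, 25.2, 3.8]
orientation: [3.142, 0.007, 1.616]
force: [0.7, -0.9, 0.6]
opening: 0.35
6.5333 [470.4  25.2   3.8] [3.142 0.007 1.616] [ 0.7 -0.9  0.6]
30 [442.2 499.4] 470.8 lane 466.0
42 [440.5 495.9] 468.2 lane 465.3
54 [440.  494.9] 467.5 lane 464.6
66 [439.4 494.7] 467.1 lane 463.8
78 [439.  493.3] 466.2 lane 463.1
90 [439.4 494.1] 466.8 lane 462.4
102 [438.1 493.5] 465.8 lane 461.7
114 [437.7 492.2] 465.0 lane 461.0
126 [437.5 492.1] 464.8 lane 460.2
138 [436.8 491.4] 464.1 lane 459.5
150 [436.5 492. ] 464.3 lane 458.8
162 [435.7 490.6] 463.1 lane 458.1
174 [435.3 489.1] 462.2 lane 457.4
186 [435.4 489.7] 462.5 lane 456.6
[ 17.38938417 297.16372128]
```

View pics/sa.png

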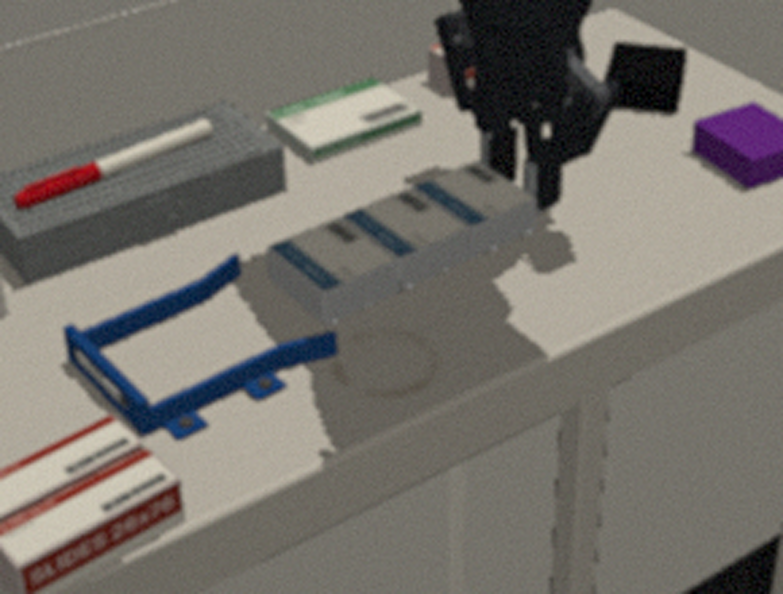

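View pics/wa.png

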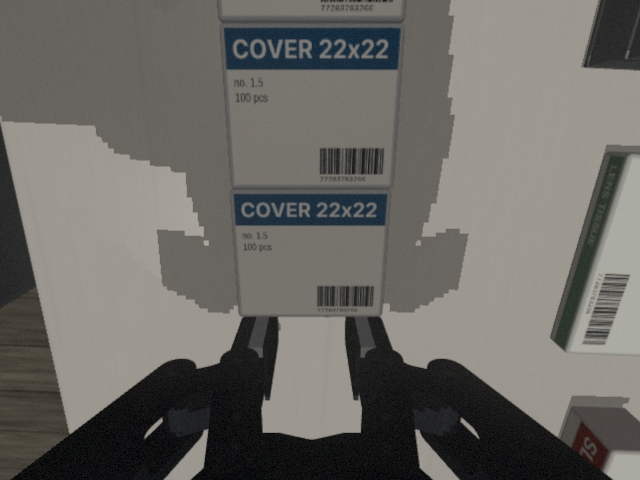

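Row is in tight contact and straight, about 4.5 mm to +x of the lane axis. Continuing with a slight steer.

```bash
python3 -m jog '[[0,0,-0.002,4,-0.4,0,0.3],[0,0,-0.002,5,-0.5,0,0.3],[0,0,-0.002,5,-0.5,0,0.3],[0,0,-0.002,5,-0.5,0,0.3],[0,0,-0.002,5,-0.5,0,0.3],[0,0,-0.002,5,-0.5,0,0.3],[0,0,-0.002,5,-0.5,0,0.3],[0,0,-0.002,5,-0.5,0,0.3],[0,0,-0.002,4,-0.4,0,0.3],[0,0,0,3,0,0,0.3],[0,0,0,0,0,0,0.3]]'
python3 look.py b
```

```text
t: 7.55
position: [463.1, 75.0, 3.6]
orientation: [3.141, 0.008, 1.635]
force: [-0.2, -1.7, 0.1]
opening: 0.346
7.55 [463.1  75.    3.6] [3.141 0.008 1.635] [-0.2 -1.7  0.1]
78 [433.9 489.7] 461.8 lane 463.1
90 [433.7 487.3] 460.5 lane 462.4
102 [431.9 487.3] 459.6 lane 461.7
114 [431.2 486.1] 458.6 lane 461.0
126 [431.4 485.4] 458.4 lane 460.2
138 [430.8 485.1] 457.9 lane 459.5
150 [430.  484.8] 457.4 lane 458.8
162 [428.7 484.1] 456.4 lane 458.1
174 [428.7 482.7] 455.7 lane 457.4
186 [427.5 482.2] 454.9 lane 456.6
198 [426.9 481.3] 454.1 lane 455.9
210 [426.1 480.2] 453.2 lane 455.2
222 [425.1 480.4] 452.8 lane 454.5
234 [425.4 478.8] 452.1 lane 453.8
[ 65.41350966 296.54644465]
```

View pics/sb.png

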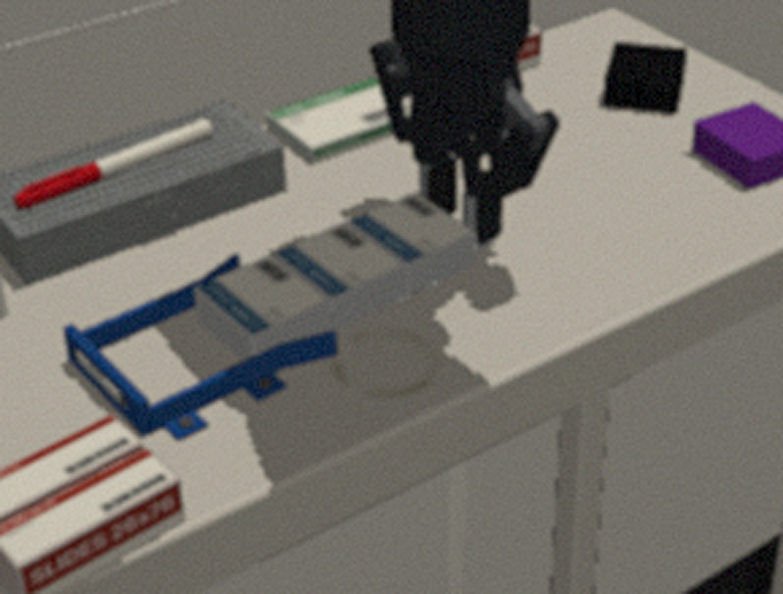

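View pics/wb.png

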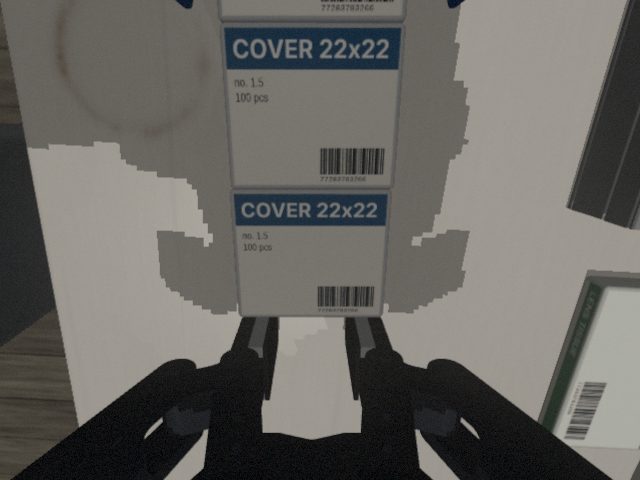

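The front box is inside the lane with the row parallel to it and about 2 mm off centre. Continuing straight.

```bash
python3 -m jog '[[0,0,0,4,0.2,0,0.3],[0,0,0,5,0.2,0,0.3],[0,0,0,5,0.2,0,0.3],[0,0,0,5,0.2,0,0.3],[0,0,0,5,0.2,0,0.3],[0,0,0,5,0.2,0,0.3],[0,0,0,5,0.2,0,0.3],[0,0,0,5,0.2,0,0.3],[0,0,0,4,0.2,0,0.3],[0,0,0,3,0,0,0.3],[0,0,0,0,0,0,0.3]]'
python3 look.py c
```

```text
t: 8.57
position: [461.7, 125.2, 3.0]
orientation: [-3.141, 0.008, 1.634]
force: [0.5, -1.5, 2.3]
opening: 0.351
8.5667 [461.7 125.2   3. ] [-3.141  0.008  1.634] [ 0.5 -1.5  2.3]
138 [432.1 486.5] 459.3 lane 459.5
150 [431.1 485.7] 458.4 lane 458.8
162 [430.5 485.6] 458.0 lane 458.1
174 [429.7 485.1] 457.4 lane 457.4
186 [429.6 483.9] 456.8 lane 456.6
198 [428.4 483.7] 456.1 lane 455.9
210 [428.1 482.8] 455.4 lane 455.2
222 [427.4 481.7] 454.5 lane 454.5
234 [426.5 480.9] 453.7 lane 453.8
246 [425.1 480.6] 452.9 lane 453.0
258 [425.  479.3] 452.1 lane 452.3
270 [424.  479.3] 451.7 lane 451.6
282 [424.1 477.8] 450.9 lane 450.9
[119.17744172 296.03375163]
```

View pics/sc.png

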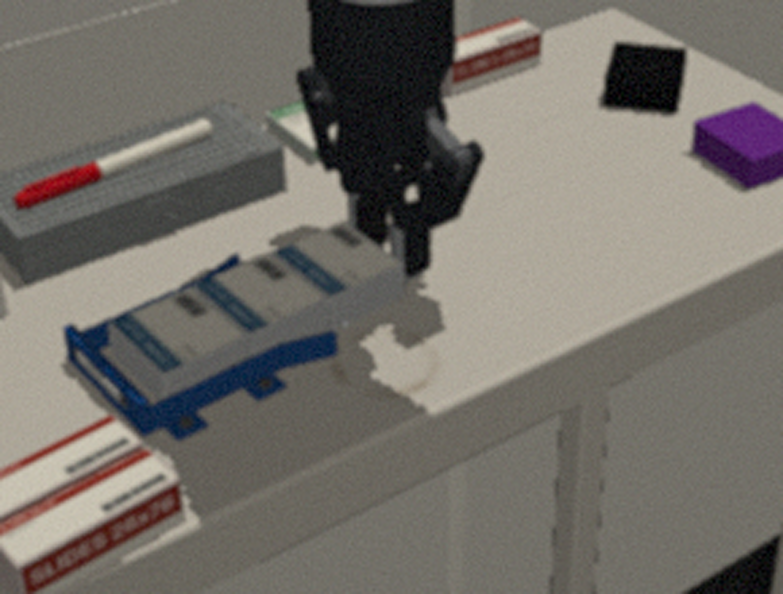

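Centred on the lane axis, about 10 mm left. I'll press in small steps and watch the force.

```bash
python3 -m jog '[[0,0,0,3,0,0,0.3],[0,0,0,3,0,0,0.3],[0,0,0,2,0,0,0.3],[0,0,0,0,0,0,0.3]]'
python3 -m jog '[[0,0,0,2,0,0,0.3],[0,0,0,0,0,0,0.3]]'
```

```text
t: 9.0
position: [461.0, 132.9, 2.8]
orientation: [-3.141, 0.008, 1.632]
force: [-0.3, -0.6, -0.1]
opening: 0.346
t: 9.17
position: [460.7, 135.1, 2.8]
orientation: [-3.141, 0.008, 1.632]
force: [0.1, -1.0, 0.2]
opening: 0.351
```

```bash
python3 -m jog '[[0,0,0,2,0,0,0.3],[0,0,0,0,0,0,0.3]]'
python3 look.py d
```

```text
t: 9.33
position: [460.6, 137.3, 2.8]
orientation: [-3.141, 0.008, 1.632]
force: [0.2, -0.2, -0.4]
opening: 0.353
9.3333 [460.6 137.3   2.8] [-3.141  0.008  1.632] [ 0.2 -0.2 -0.4]
150 [431.9 487.4] 459.7 lane 458.8
162 [430.1 485.3] 457.7 lane 458.1
174 [429.9 483.8] 456.8 lane 457.4
186 [429.  483.5] 456.3 lane 456.6
198 [428.4 483.4] 455.9 lane 455.9
210 [427.5 482.6] 455.0 lane 455.2
222 [427.2 481.9] 454.6 lane 454.5
234 [426.3 481. ] 453.7 lane 453.8
246 [425.7 480.5] 453.1 lane 453.0
258 [424.3 479.9] 452.1 lane 452.3
270 [423.8 479.1] 451.4 lane 451.6
282 [423.2 477.5] 450.4 lane 450.9
294 [418.1 477.4] 447.7 lane 450.2
[130.76869933 296.98759155]
```

View pics/sd.png

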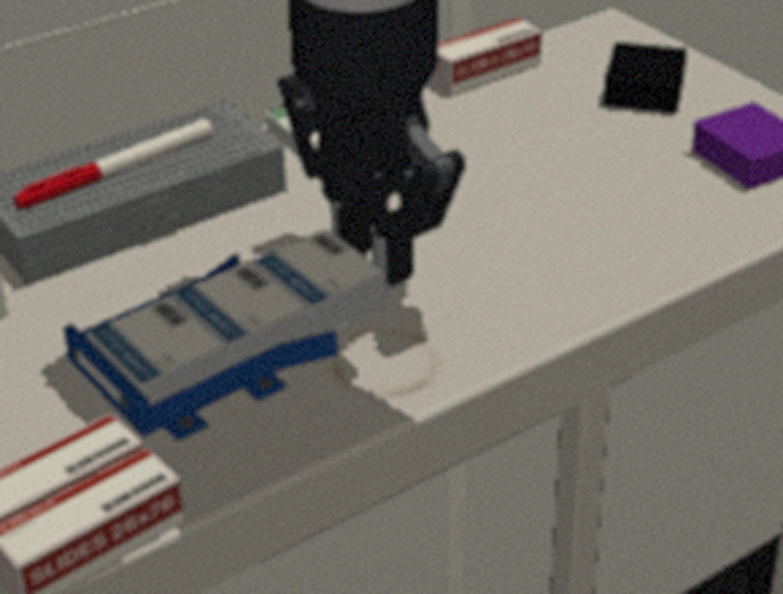

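Nearly against the stop. I'll go on in 1 mm steps until contact force shows.

```bash
python3 -m jog '[[0,0,0,1,0,0,0.3],[0,0,0,0,0,0,0.3]]'
python3 -m jog '[[0,0,0,1,0,0,0.3],[0,0,0,0,0,0,0.3]]'
```

```text
t: 9.6
position: [460.5, 138.1, 2.7]
orientation: [-3.141, 0.008, 1.632]
force: [-0.6, -0.6, -0.2]
opening: 0.35
t: 9.77
position: [460.4, 138.1, 2.7]
orientation: [-3.141, 0.011, 1.632]
force: [0.5, 0.2, -0.4]
opening: 0.358
```

```bash
python3 -m jog '[[0,0,0,1.5,0,0,0.3],[0,0,0,0,0,0,0.3]]'
```

```text
t: 9.93
position: [460.5, 138.0, 2.8]
orientation: [-3.141, 0.014, 1.63]
force: [-1.1, -0.1, -1.1]
opening: 0.355
```

The tool no longer advances, so the row is home. Backing straight off, then up.

```bash
python3 -m jog '[[0,0,0,-3,0,0,0.3],[0,0,0,-6,0,0,0.3],[0,0,0,-12,0,0,0.3],[0,0,0,-20,0,0,0.3],[0,0,0,-30,0,0,0.3],[0,0,0,-30,0,0,0.3],[0,0,0,0,0,-30,0.3],[0,0,0,0,0,-30,0.3],[0,0,0,0,0,-30,0.3],[0,0,0,0,0,-30,0.3],[0,0,0,0,0,0,0.3],[0,0,0,0,0,0,0.3]]'
python3 look.py e; python3 -c "
from h import *
p=robot.grab_frame('side');cv2.imwrite('pics/side5.png',cv2.resize(p['image'][170:300,220:400,::-1],None,fx=4,fy=4,interpolation=2))"
```

```text
t: 10.93
position: [465.3, 32.0, 128.0]
orientation: [-3.138, 0.008, 1.631]
force: [-0.1, -0.6, -0.1]
opening: 0.349
10.9333 [465.3  32.  128. ] [-3.138  0.008  1.631] [-0.1 -0.6 -0.1]
150 [431.6 484.5] 458.1 lane 458.8
162 [430.  485.8] 457.9 lane 458.1
174 [429.5 484.4] 457.0 lane 457.4
186 [429. 483.] 456.0 lane 456.6
198 [428.4 483.9] 456.1 lane 455.9
210 [428.  482.5] 455.2 lane 455.2
222 [427.5 481.4] 454.4 lane 454.5
234 [426.4 481. ] 453.7 lane 453.8
246 [425.9 480.6] 453.2 lane 453.0
258 [425.  480.2] 452.6 lane 452.3
270 [424.2 478.3] 451.2 lane 451.6
282 [423.4 477.4] 450.4 lane 450.9
294 [418.7 477.6] 448.1 lane 450.2
[147.92980084 297.34776822]
```

View pics/se.png

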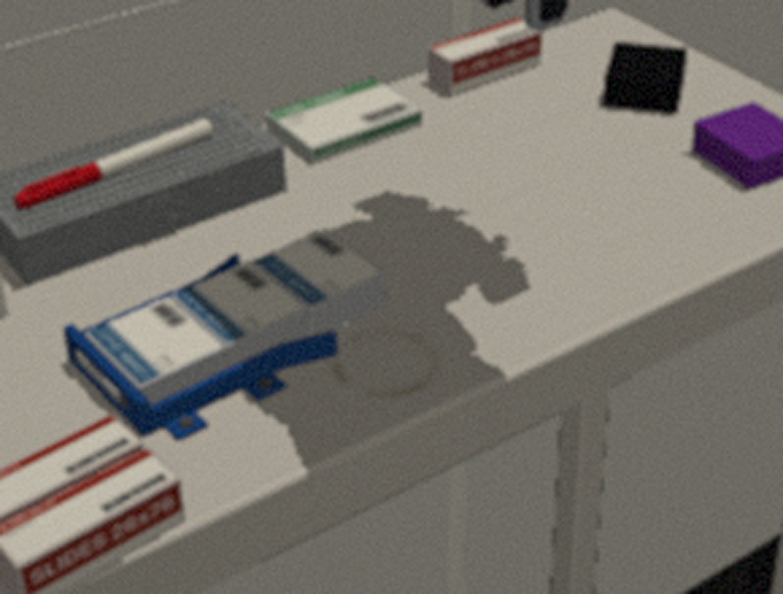

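View pics/side5.png

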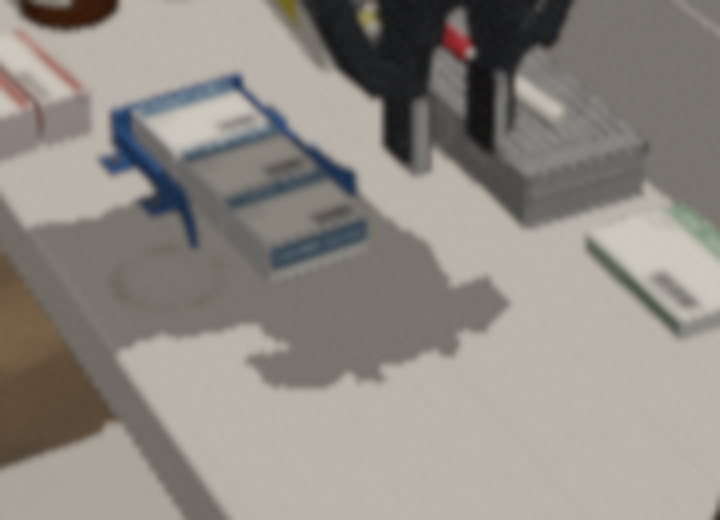

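Both views show the three boxes tight against the stop, straight and centred, and the gripper clear of everything. Handing in.

```bash
python3 -c "
from bench import robot
print(robot.finish_job())"
```

```text
the job is handed in; nothing more can be done
None
```

I pushed the row of three boxes into the lane as one block until the leading box met the stop, then backed the arm off and handed in the job at about 11 s. I pushed with two slightly spread fingertips on the rear box's outer face, steering gently to bring the row onto the lane's centre line.

**Last checks, scene camera:**
- The row is within about 1 mm of the centre line and parallel to it. The last slice, at the stop, read 2 mm off because it caught part of the lane itself.
- The rear face is at y ≈ 148 mm, against 149 mm expected with the row home.
- The scene and side views both show the boxes flat, with no visible gaps and the gripper clear.

**Disagreements:**
- The force reading stayed near zero at the stop. I judged the row home because the last 1 mm and 1.5 mm steps produced no movement, and the pictures agree.
- The cameras differed by about 2–3 mm on absolute position, within or close to the stated calibration error.

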